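# Shut the red air valve in the counter's test box

## Robot

A 6-joint arm with a two-finger parallel gripper is mounted at the origin on the work surface. World frame = base frame: x ahead of the robot, y to its left, z up, the work surface at z = 0. Lengths are in m, angles in degrees, forces in N, time in s.
With the tool pointing down it reaches from about 0.25 to 0.725 m from the base axis. Payload 9.7 kg.
Tool frame: the origin (TCP) lies at the very end of the fingers, on their centre line; the grasp point (between the pads) lies 19 mm behind it; z points along the fingers, y is the line along which they close (so a half turn about z gives the same grasp; the last joint's range is limited). The gripper opens to 85 mm and grips with 20 to 120 N. Pads are 22 mm wide; open, the fingers measure 114 mm over their backs; the gripper's body (76 mm by 85 mm) begins 54 mm behind the grasp point. The pads swing forward as they close: fully open they stand 13 mm farther back than shut.
Start: joints at [66.52, 4.979, 10.078, 95.1, 0, 90], TCP at [0.219, 0.504, 0.231] pointing down, gripper open.
Joint ranges: [-179.16, 179.16], [-48.56, 103.87], [-65.8, 70.77], [-126.05, 130.52], [-82.76, 87.17], [-180, 180]. Speed limits (degrees/s): [127.2, 127.2, 147.25, 180, 180, 180].

## Interface

Orientations are given as [roll, pitch, yaw] about the fixed x, y, z axes, in that order (R = Rz(yaw) Ry(pitch) Rx(roll)).
In Python, from workcell import telemetry, optics, workorder gives the robot as it stands.
- The arm moves only by the shell command python3 -m handwheel 'ROWS' [FORCE]. ROWS is JSON, a list of rows, each an object of numbers: "tx", "ty", "tz": the shift along the tool's x, y, z in m; "ax", "ay", "az": the turn, a rotation vector about the tool's x, y, z in degrees; "jaw": the gripper command: -1 is shut, 1 is fully open, values between are in proportion. A call has exactly 10 rows; each row shifts and turns the commanded pose from where the row before left it, along the tool's axes as they then stand; what a row does not reach is not made up. A row lasts 1/8 s, in which the tool goes at most 62.5 mm and 10.7 degrees, less where a joint would pass 70% of its speed; a pose out of reach is approached as far as the arm can. A call is refused whole if a number of a shift passes 0.0625 or a number of a turn 10.7, either way. A call with a gripper value outside its range is refused whole. The fingers move at their own pace and stop on an object; FORCE is the grip in N (left out, the last holds). Time passes only in rows, so rows that do not move let the fingers close, or fill a call up. It gives the time, the measured TCP pose, the force, the opening and the grip force at its end, in the units of the state.
- telemetry.get_obs(): the state, without advancing time (a new reading comes with each control period).
- optics.camera(name): name is "scene" or "top" or "wrist"; returns a dict with "color" (400x640x3 uint8, red, green, blue), "K" (3x3 intrinsics, pixels), "extrinsics" (4x4, takes a point from camera to world coordinates); the wrist camera has in their place "mount" (4x4, takes a point from camera to tool coordinates, whose origin is the TCP and whose axes are the flange's). Camera axes: x right, y down, z forward; pixel columns grow to the right and rows downward; lengths in m; the calibration is good to about 2 mm. A picture is of the moment at which its call begins: read the wrist's pose just before it. There is no depth.
- workorder.job_done(): hands the job in; it is judged then, once.
The state is a dict: "time": time; "q": joint angles; "qd": joint speeds; "joint_efforts": joint torques, N m; "ee_pos": TCP position; "tcp_rot": TCP orientation; "wrist_force": force on the tool from outside, world axes, zero at the start; "torque": the same for the moment, N m; "opening": finger opening in m; "grasp_force": force on a finger pad.
Only numpy, scipy, OpenCV 4.12 (cv2) and the standard library are available. Lean on these libraries where they do the work, as an engineer would, in place of code of your own. Each camera call takes 0.05 s, during which the arm holds its last target. There are 200 camera calls.

## Task

The air ratchet has been tried out on the shop's test box; now shut off its air. Push the loose cover back by its lip, sliding it over the box's deck without lifting it, until the valve compartment is completely uncovered, then push the lever with the red handle round until that valve is fully shut. Leave the blue lever as it is and do not disturb the tools and the carton around the box.

Things in the scene. Friction and masses are not known exactly. Their poses are not given: they have to be found in the camera images.
- air_box: Grey steel box fixed to the counter, 480 mm long (its y) by 206 mm wide (its x, away from the robot at zero yaw), z up. Origin: centre of the underside. Side walls 90 mm high guide the cover; inside each, a ledge 14 mm wide, top at 80 mm, carries it. A fixed deck closes the box from y = -237 to +10 mm; the end wall at y = -237, 90 mm high, is the cover's stop.
- compartment (a point): Centre of the mouth of the open valve compartment, at box (0, 123, 80) mm, hidden by the cover at the start. It reaches from y = +10 to +237 mm and is 172 mm wide between the ledges. Two valves stand in it with stems at box x = +40, y = +70 and +160 mm; which is where changes. The end wall at y = +237 to +240 is 84 mm high, level with the cover's top.
- gauge (a point): Middle of the small black pressure gauge on the pipe outside the box's -y end, 40 mm across, up to 98 mm high; to be avoided. Brass hose couplers also stick out 30 mm from the box's wall on the robot's side, in front of the valves, up to 46 mm high.
- cover: Loose flat aluminium plate 196 (its x) by 228 (its y) by 4 mm, 0.4 to 0.8 kg, lying on the ledges with 2 mm of play each side, axes as the box's. Origin: centre of its underside, 80 mm up. Starts closed or up to 20 mm ajar. Slides towards the box's -y over the deck against 2 to 6 N of friction, to the stop 247 mm from closed. Only its weight holds it down.
- cover_lip (a point): Centre of the black turned-up lip on the cover's +y edge: 120 mm long (along x), 3 mm thick (along y), 20 mm above the plate's top (84 to 104 mm above the counter). Its +y face is free to be pushed towards the box's -y. When the compartment is just uncovered this point is at box y = +10 mm; with the cover at its stop, at about -10 mm.
- red_stem (a point): Point on the vertical stem axis of the valve with the red handle, 60 mm above the counter, the height of the middle of the handle. The steel hub there is up to 22 mm wide and 65 mm high. Axes as the box's.
- red_handle (a point): Middle of the red handle of that valve's lever, 42 mm from the stem axis. The handle is a bar 44 mm long (from 20 to 64 mm from the stem axis), 12 mm wide and 12 mm high, from 54 to 66 mm above the counter, thus 14 mm below the ledges.
- red_lever (a joint): Angle of the red lever, rad. 0, fully open: it points along the box's -x, in line with its pipe. Grows clockwise seen from above, the handle moving first towards the box's +y; at 1.571, pointing along the box's +y, square to its pipe, it meets its stop: fully shut. Starts at 0 to 0.2. Stiff, about 0.2 N m (5 N at the handle); stays where left.
- blue_stem (a point): The same point of the other valve, the one with the blue handle.
- blue_handle (a point): Middle of the blue handle, same shape as the red.
- blue_lever (a joint): Angle of the blue lever, as for the red; starts between 0 and 0.2 and is to stay there.
- grinder: Green and black cordless angle grinder lying on the counter beyond the box's -y end, disc upwards, about 390 mm long (its x axis), 130 mm wide, 95 mm high. Origin on the counter below its housing. Bystander.
- spanner: Flat dark pin spanner with a red-wrapped handle, 230 mm long (its x axis), 34 mm wide, 15 mm high, lying along the far (+x) side of the box. Origin on the counter under its middle. Bystander.
- air_ratchet: Grey air ratchet with a steel head, 260 mm long (its x axis), 38 mm wide, 52 mm high, lying beyond the box's +y end. Origin on the counter under its middle. Bystander.
- carton: Orange and black carton 70 x 100 x 80 mm high, standing beyond the box's +y end. Origin at the centre of its underside. Bystander.

How it is judged:
By the outcome, as a careful person would: the job done as asked, in the order asked, and still so for the second after the job is handed in, with the robot touching nothing.
It also fails if it takes over 45 s, if anything falls off the work surface, if the arm or the gripper's body presses on something with over 40 N, if the wrist force passes 120 N, or if a joint passes its speed limit or range.

## Working session

There is one attempt and no reset: what is moved stays moved. The work goes in short steps, Python scripts to look and compute and a shell command to move; the robot and the scene stay as the last step left them, time stands still between calls to the robot, and variables do not carry over. Pictures are saved under pics/ and viewed, at most 10 in all, crops included, and the job is handed in when it is done.

```bash
mkdir -p pics; cat > h.py <<'E'
import numpy as np, cv2
from workcell import telemetry, optics, workorder
def ray(c,uv,T=None):
    T=np.array(c["extrinsics"]) if T is None else T
    d=T[:3,:3]@np.linalg.inv(np.array(c["K"]))@np.array([uv[0],uv[1],1.]); return T[:3,3],d
def onz(c,uv,z,T=None):
    o,d=ray(c,uv,T); return o+d*(z-o[2])/d[2]
def save(c,n): cv2.imwrite(n,cv2.cvtColor(np.asarray(c["color"]),cv2.COLOR_RGB2BGR))
E
python3 - <<'E'
from h import *
o=telemetry.get_obs(); print(o)
for n in("top","scene"):
    c=optics.camera(n); save(c,f"pics/{n}.png"); np.save(n+".npy",c,allow_pickle=True); print(np.array(c["K"]),np.array(c["extrinsics"]))
E
```

```text
{'time': 0.0, 'q': array([6.65206035e+01, 5.01186932e+00, 1.00340994e+01, 9.51003069e+01,
       3.57490301e-04, 9.00018630e+01]), 'qd': array([ 0.10233465,  0.06052329, -0.01753567,  0.13221987, -0.026974  ,
        0.00901395]), 'joint_efforts': array([ 1.08250009e-03, -5.20375657e+01,  4.64813590e+01,  1.57115911e-02,
        7.77516334e-05, -2.93967389e-05]), 'ee_pos': array([0.21903485, 0.50424591, 0.23057252]), 'tcp_rot': array([-1.79921923e+02, -3.54951244e-04,  1.56518740e+02]), 'wrist_force': array([-0.41738345,  0.43312075,  0.02399278]), 'torque': array([0.02593993, 0.0137325 , 0.04741657]), 'grasp_force': 0.0, 'opening': 0.08564946765515566}
[[384.6873776    0.         313.03131155]
 [  0.         384.6873776  195.94836311]
 [  0.           0.           1.        ]] [[ 1.24268704e-02 -9.85288606e-01  1.70446286e-01  3.28104067e-01]
 [-9.99922661e-01 -1.23295007e-02  1.62979671e-03 -5.17884680e-02]
 [ 4.95697471e-04 -1.70453357e-01 -9.85365621e-01  1.14469036e+00]
 [ 0.00000000e+00  0.00000000e+00  0.00000000e+00  1.00000000e+00]]
[[417.06456443   0.         319.82386824]
 [  0.         417.06456443 196.3083865 ]
 [  0.           0.           1.        ]] [[-0.86365088  0.34298037 -0.36942066  1.00448274]
 [ 0.50398859  0.60223453 -0.61911959  0.74238122]
 [ 0.01013202 -0.72088698 -0.69297857  0.95538628]
 [ 0.          0.          0.          1.        ]]
```

View pics/top.png

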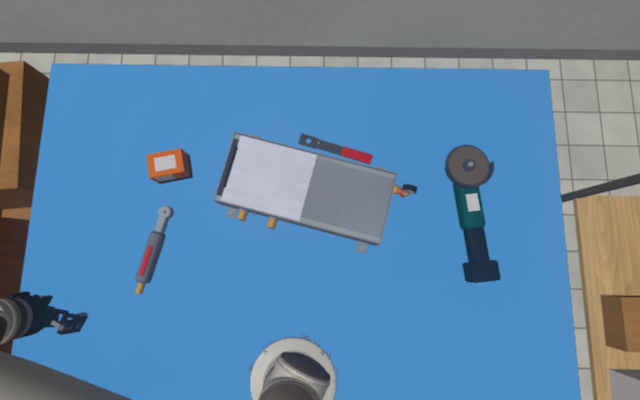

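View pics/scene.png

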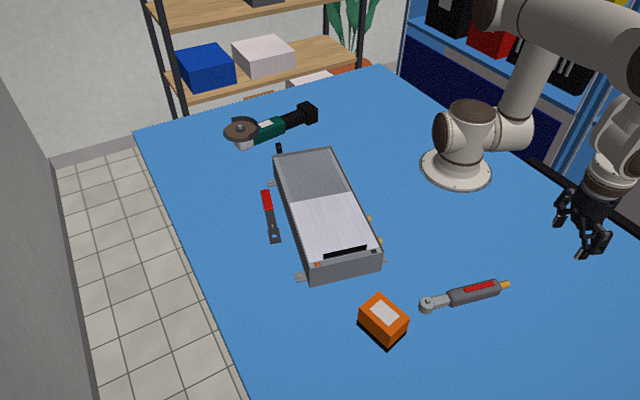

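The top view shows the box with corners near (236,134), (395,173), (380,244), (217,203). The lip is at (230,166) and the couplers are at (242,214) and (272,222). The scene view confirms the cover is almost closed, with the carton and ratchet beyond the +y end. I'll zoom in for the corners.

```bash
python3 - <<'E'
from h import *
c=np.load("top.npy",allow_pickle=True).item()
im=cv2.cvtColor(c["color"],cv2.COLOR_RGB2BGR)[120:260,205:405]
cv2.imwrite("pics/topc.png",cv2.resize(im,None,fx=4,fy=4,interpolation=cv2.INTER_CUBIC))
E
```

```text
(no output)
```

View pics/topc.png

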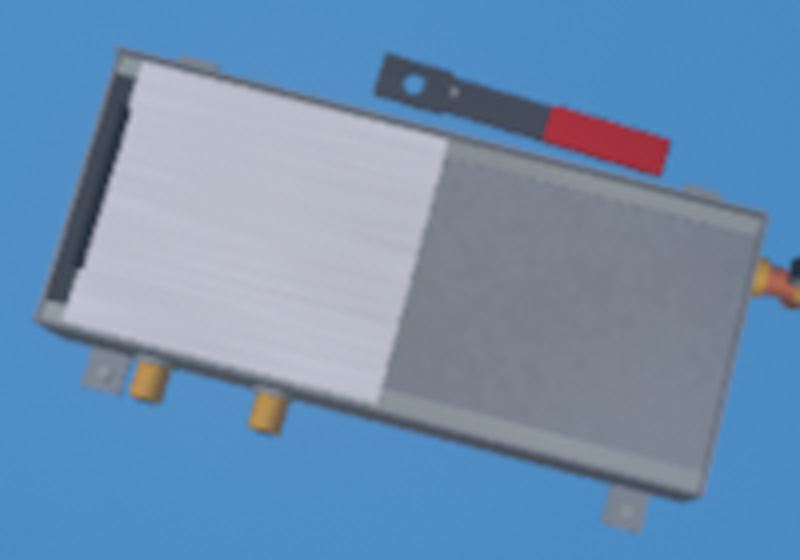

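The crop shows the wall-top corners at about crop (118,50), (765,213), (702,490), (37,318). The cover plate runs from the edge (137,65)-(68,317) to the edge (447,140)-(380,403), so it is about 20 mm ajar.

```bash
python3 - <<'E'
from h import *
c=np.load("top.npy",allow_pickle=True).item()
f=lambda u,v,z: onz(c,(205+(u+.5)/4-.5,120+(v+.5)/4-.5),z)[:2]
tl,tr,br,bl=f(118,50,.09),f(765,213,.09),f(702,490,.09),f(37,318,.09)
print(tl,tr,br,bl,[np.linalg.norm(a-b) for a,b in((tl,tr),(bl,br),(tl,bl),(tr,br))])
ctr=(tl+tr+br+bl)/4; ey=(tl-tr+bl-br); yaw=np.degrees(np.arctan2(-ey[0],ey[1]))
t=np.radians(yaw); R=np.array([[np.cos(t),-np.sin(t)],[np.sin(t),np.cos(t)]])
print("box",ctr,yaw)
for n,p in dict(c1=f(137,65,.084),c2=f(68,317,.084),d1=f(447,140,.084),d2=f(380,403,.084)).items(): print(n,R.T@(p-ctr))
P=lambda x,y:(R@[x,y]+ctr).round(4)
for q in((0,.123),(0,.247),(0,.01),(0,-.01),(.04,.07),(.04,.16)): print(q,P(*q))
E
```

```text
[0.69322459 0.17825598] [ 0.57929476 -0.28215408] [ 0.38509178 -0.23451695] [0.49813992 0.22528653] [np.float64(0.47429676622392464), np.float64(0.4734966969886034), np.float64(0.20067361551037613), np.float64(0.19996022880970798)]
box [ 0.53893776 -0.02828213] -13.855879644849047
c1 [0.09467053 0.2228115 ]
c2 [-0.09364852  0.21743419]
d1 [ 0.09677387 -0.00682196]
d2 [-0.0970946 -0.0090164]
(0, 0.123) [0.5684 0.0911]
(0, 0.247) [0.5981 0.2115]
(0, 0.01) [ 0.5413 -0.0186]
(0, -0.01) [ 0.5365 -0.038 ]
(0.04, 0.07) [0.5945 0.0301]
(0.04, 0.16) [0.6161 0.1175]
```

```bash
python3 -m handwheel '[{"az":-9.6,"jaw":-1},{"tx":-0.0487,"ty":-0.0198,"jaw":-1},{"tx":-0.0487,"ty":-0.0198,"jaw":-1},{"tx":-0.0487,"ty":-0.0198,"jaw":-1},{"tx":-0.0487,"ty":-0.0198,"jaw":-1},{"tx":-0.0487,"ty":-0.0198,"jaw":-1},{"tx":-0.0487,"ty":-0.0198,"jaw":-1},{"tx":-0.0487,"ty":-0.0198,"jaw":-1},{"tx":-0.0487,"ty":-0.0198,"jaw":-1},{"tx":-0.0487,"ty":-0.0198,"jaw":-1}]'
cat >> h.py <<'E'
from scipy.spatial.transform import Rotation as Ro
C=np.array([.5389,-.0283]); W=np.radians(-13.86)
RB=np.array([[np.cos(W),-np.sin(W)],[np.sin(W),np.cos(W)]])
def tool(o=None):
    o=o or telemetry.get_obs(); T=np.eye(4); T[:3,:3]=Ro.from_euler("xyz",o["tcp_rot"],degrees=True).as_matrix(); T[:3,3]=o["ee_pos"]; return T
def box(p): return RB.T@(np.array(p)[:2]-C)
def go(x,y,z):
    T=tool(); w=np.r_[RB@[x,y]+C,z]; print("box now",box(T[:3,3]).round(4),T[2,3].round(4),"tool shift",(T[:3,:3].T@(w-T[:3,3])).round(4))
E
python3 - <<'E'
from h import *
go(0,.262,.092)
T=tool();c=optics.camera("wrist"); save(c,"pics/w1.png"); print(np.array(c["mount"]).round(3).tolist(), np.array(c["K"]).round(1).tolist())
c["T"]=T@np.array(c["mount"]); np.save("w1.npy",c,allow_pickle=True)
E
```

```text
box now [-0.4381  0.4405] 0.2307 tool shift [-0.4618 -0.1026  0.1388]
[[-0.0, -0.951, -0.309, 0.08], [1.0, 0.0, -0.0, 0.001], [0.0, -0.309, 0.951, -0.143], [0.0, 0.0, 0.0, 1.0]] [[333.6, 0.0, 315.1], [0.0, 333.6, 199.3], [0.0, 0.0, 1.0]]$[0]: bad value
```

View pics/w1.png

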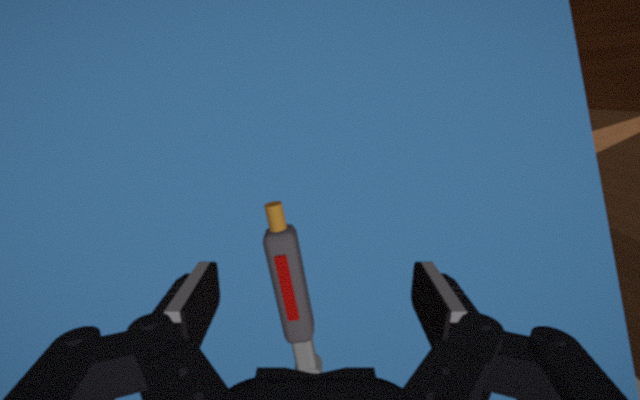

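The move was refused, so the arm hasn't moved. The picture shows only the ratchet at (290,290) between the open fingers. The rows probably need every key.

```bash
python3 -m handwheel '[{"tx":0,"ty":0,"tz":0,"ax":0,"ay":0,"az":-9.6,"jaw":-1},{"tx":-0.0487,"ty":-0.0198,"tz":0,"ax":0,"ay":0,"az":0,"jaw":-1},{"tx":-0.0487,"ty":-0.0198,"tz":0,"ax":0,"ay":0,"az":0,"jaw":-1},{"tx":-0.0487,"ty":-0.0198,"tz":0,"ax":0,"ay":0,"az":0,"jaw":-1},{"tx":-0.0487,"ty":-0.0198,"tz":0,"ax":0,"ay":0,"az":0,"jaw":-1},{"tx":-0.0487,"ty":-0.0198,"tz":0,"ax":0,"ay":0,"az":0,"jaw":-1},{"tx":-0.0487,"ty":-0.0198,"tz":0,"ax":0,"ay":0,"az":0,"jaw":-1},{"tx":-0.0487,"ty":-0.0198,"tz":0,"ax":0,"ay":0,"az":0,"jaw":-1},{"tx":-0.0487,"ty":-0.0198,"tz":0,"ax":0,"ay":0,"az":0,"jaw":-1},{"tx":-0.0487,"ty":-0.0198,"tz":0,"ax":0,"ay":0,"az":0,"jaw":-1}]'
python3 - <<'E'
from h import *
go(0,.262,.092)
E
```

```text
time: 1.4
ee_pos: [0.6031, 0.2251, 0.231]
tcp_rot: [-180.0, -0.0, 166.1]
wrist_force: [0.8, 1.1, -0.5]
opening: 0.0001
grasp_force: 0.0
box now [0.0016 0.2614] 0.231 tool shift [0.0016 0.0007 0.139 ]
```

```bash
python3 - <<'E'
from h import *
T=tool();c=optics.camera("wrist"); save(c,"pics/w2.png"); c["T"]=T@np.array(c["mount"]); np.save("w2.npy",c,allow_pickle=True)
E
```

```text
(no output)
```

View pics/w2.png

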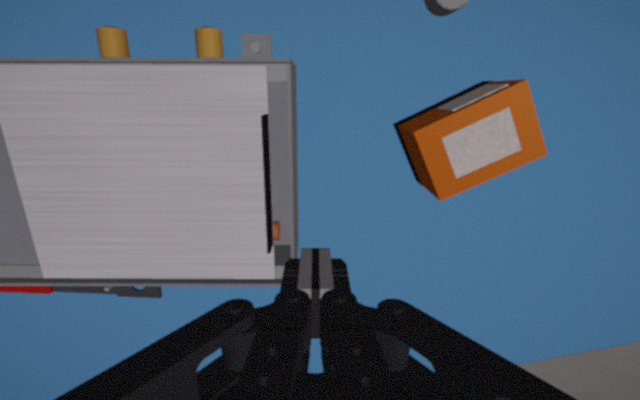

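The wrist view shows the lip from (264,115) to (268,252), the box's near +y corner at (294,61), the end wall's outer edge at x≈297 and something red in the gap at (276,231).

```bash
python3 - <<'E'
from h import *
c=np.load("w2.npy",allow_pickle=True).item()
for n,uv,z in(("corner",(294,61),.09),("endwall",(297,200),.084),("liptop a",(268,115),.104),("liptop b",(272,250),.104),("red",(276,231),.06),("far wall",(150,282),.09),("near wall",(150,60),.09),("tip",(315,250),.231)):
    print(n,box(onz(c,uv,z,c["T"])).round(4))
E
```

```text
corner [-0.1007  0.2455]
endwall [0.0168 0.2455]
liptop a [-0.0601  0.225 ]
liptop b [0.0574 0.2235]
red [0.0579 0.2221]
far wall [0.0988 0.1012]
near wall [-0.1014  0.1318]
tip [-0.0062  0.2621]
```

```bash
python3 -m handwheel '[{"tx":0.0016,"ty":0,"tz":0.0345,"ax":0,"ay":0,"az":0,"jaw":-1},{"tx":0,"ty":0,"tz":0.0345,"ax":0,"ay":0,"az":0,"jaw":-1},{"tx":0,"ty":0,"tz":0.0345,"ax":0,"ay":0,"az":0,"jaw":-1},{"tx":0,"ty":0,"tz":0.0345,"ax":0,"ay":0,"az":0,"jaw":-1},{"tx":0,"ty":-0.006,"tz":0,"ax":0,"ay":0,"az":0,"jaw":-1},{"tx":0,"ty":-0.006,"tz":0,"ax":0,"ay":0,"az":0,"jaw":-1},{"tx":0,"ty":-0.006,"tz":0,"ax":0,"ay":0,"az":0,"jaw":-1},{"tx":0,"ty":-0.006,"tz":0,"ax":0,"ay":0,"az":0,"jaw":-1},{"tx":0,"ty":-0.006,"tz":0,"ax":0,"ay":0,"az":0,"jaw":-1},{"tx":0,"ty":-0.006,"tz":0,"ax":0,"ay":0,"az":0,"jaw":-1}]'
python3 - <<'E'
from h import *
go(0,.03,.092)
E
```

```text
time: 2.7
ee_pos: [0.592, 0.1919, 0.094]
tcp_rot: [179.9, 0.1, 166.1]
wrist_force: [0.1, 4.0, 3.0]
opening: 0.0001
grasp_force: 2.4
box now [-0.0012  0.2266] 0.094 tool shift [-0.0012 -0.1966  0.0017]
```

```bash
python3 -m handwheel '[{"tx":0,"ty":-0.012,"tz":0,"ax":0,"ay":0,"az":0,"jaw":-1},{"tx":0,"ty":-0.02,"tz":0,"ax":0,"ay":0,"az":0,"jaw":-1},{"tx":0,"ty":-0.022,"tz":0,"ax":0,"ay":0,"az":0,"jaw":-1},{"tx":0,"ty":-0.022,"tz":0,"ax":0,"ay":0,"az":0,"jaw":-1},{"tx":0,"ty":-0.022,"tz":0,"ax":0,"ay":0,"az":0,"jaw":-1},{"tx":0,"ty":-0.022,"tz":0,"ax":0,"ay":0,"az":0,"jaw":-1},{"tx":0,"ty":-0.022,"tz":0,"ax":0,"ay":0,"az":0,"jaw":-1},{"tx":0,"ty":-0.022,"tz":0,"ax":0,"ay":0,"az":0,"jaw":-1},{"tx":0,"ty":-0.016,"tz":0,"ax":0,"ay":0,"az":0,"jaw":-1},{"tx":0,"ty":-0.01,"tz":0,"ax":0,"ay":0,"az":0,"jaw":-1}]'
python3 - <<'E'
from h import *
go(0,.01,.092)
E
```

```text
time: 3.95
ee_pos: [0.546, 0.0066, 0.0938]
tcp_rot: [179.9, 0.0, 166.1]
wrist_force: [1.2, 5.2, 5.2]
opening: 0.0006
grasp_force: 3.7
box now [-0.0014  0.0355] 0.0938 tool shift [-0.0015 -0.0255  0.0018]
```

```bash
python3 -m handwheel '[{"tx":0,"ty":-0.0028,"tz":0,"ax":0,"ay":0,"az":0,"jaw":-1},{"tx":0,"ty":-0.0028,"tz":0,"ax":0,"ay":0,"az":0,"jaw":-1},{"tx":0,"ty":-0.0028,"tz":0,"ax":0,"ay":0,"az":0,"jaw":-1},{"tx":0,"ty":-0.0028,"tz":0,"ax":0,"ay":0,"az":0,"jaw":-1},{"tx":0,"ty":-0.0028,"tz":0,"ax":0,"ay":0,"az":0,"jaw":-1},{"tx":0,"ty":-0.0028,"tz":0,"ax":0,"ay":0,"az":0,"jaw":-1},{"tx":0,"ty":-0.0028,"tz":0,"ax":0,"ay":0,"az":0,"jaw":-1},{"tx":0,"ty":-0.0028,"tz":0,"ax":0,"ay":0,"az":0,"jaw":-1},{"tx":0,"ty":-0.0028,"tz":0,"ax":0,"ay":0,"az":0,"jaw":-1},{"tx":0,"ty":-0.0028,"tz":0,"ax":0,"ay":0,"az":0,"jaw":-1}]'
python3 - <<'E'
from h import *
go(0,.01,.092)
E
```

```text
time: 5.2
ee_pos: [0.5394, -0.0199, 0.0938]
tcp_rot: [179.9, 0.0, 166.1]
wrist_force: [1.3, 6.0, 5.1]
opening: 0.0003
grasp_force: 3.8
box now [-0.0015  0.0083] 0.0938 tool shift [-0.0015  0.0017  0.0018]
```

```bash
python3 -m handwheel '[{"tx":0,"ty":0.01,"tz":0,"ax":0,"ay":0,"az":0,"jaw":-1},{"tx":0,"ty":0.012,"tz":-0.01,"ax":0,"ay":0,"az":0,"jaw":-1},{"tx":0,"ty":0.012,"tz":-0.02,"ax":0,"ay":0,"az":0,"jaw":-1},{"tx":0,"ty":0.012,"tz":-0.02,"ax":0,"ay":0,"az":0,"jaw":-1},{"tx":0,"ty":0.012,"tz":-0.02,"ax":0,"ay":0,"az":0,"jaw":-1},{"tx":0,"ty":0.012,"tz":-0.02,"ax":0,"ay":0,"az":0,"jaw":-1},{"tx":0,"ty":0.012,"tz":-0.02,"ax":0,"ay":0,"az":0,"jaw":-1},{"tx":0,"ty":0.012,"tz":-0.02,"ax":0,"ay":0,"az":0,"jaw":-1},{"tx":0,"ty":0.012,"tz":-0.01,"ax":0,"ay":0,"az":0,"jaw":-1},{"tx":0,"ty":0,"tz":0,"ax":0,"ay":0,"az":0,"jaw":-1}]'
python3 - <<'E'
from h import *
go(0,.1,.2)
T=tool();c=optics.camera("wrist"); save(c,"pics/w3.png"); c["T"]=T@np.array(c["mount"]); np.save("w3.npy",c,allow_pickle=True)
E
```

```text
time: 6.45
ee_pos: [0.5651, 0.084, 0.2336]
tcp_rot: [180.0, 0.0, 166.2]
wrist_force: [-0.6, 0.2, 0.3]
opening: 0.0001
grasp_force: 0.0
box now [-0.0015  0.1153] 0.2336 tool shift [-0.0014 -0.0153  0.0336]
```

View pics/w3.png

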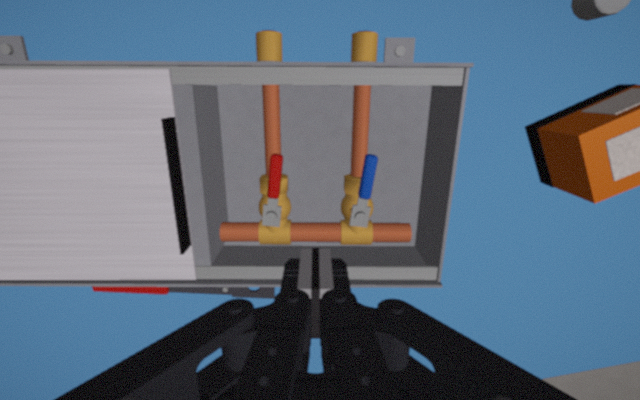

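The compartment is fully uncovered, with a strip of deck showing between the cover edge (x≈170-195) and the opening. The red valve is the one nearer the deck, with its hub at (272,214) and its handle at (275,175). Blue is at (368,177).

```bash
python3 - <<'E'
from h import *
c=np.load("w3.npy",allow_pickle=True).item()
h=cv2.cvtColor(c["color"],cv2.COLOR_RGB2HSV); roi=np.zeros(h.shape[:2],np.uint8); roi[140:215,230:400]=255
for n,lo,hi in(("red",(0,200,100),(4,255,255)),("blue",(108,150,60),(125,255,255))):
    m=cv2.inRange(h,lo,hi)&roi; (cx,cy),s,a=cv2.minAreaRect(cv2.findNonZero(m)); q=cv2.boxPoints(((cx,cy),s,a))
    print(n,(cx,cy),s,a,box(onz(c,(cx,cy),.063,c["T"])).round(4),[box(onz(c,p,.064,c["T"])).round(4).tolist() for p in q])
f=lambda u,v,z:box(onz(c,(u,v),z,c["T"])).round(4)
print("hub",f(272,214,.065),f(360,214,.065),"deck edge",f(190,170,.08),"inner end",f(435,170,.08),"ends/walls",f(466,66,.09),f(440,284,.09),f(300,63,.09),f(220,283,.09))
E
```

```text
red (274.4758605957031, 175.9103546142578) (11.039740562438965, 42.04497146606445) 3.3664608001708984 [-0.0029  0.0767] [[0.0177, 0.0695], [-0.0239, 0.0736], [-0.0233, 0.084], [0.0184, 0.0803]]
blue (367.7418212890625, 176.3555908203125) (11.039613723754883, 43.17612075805664) 10.784297943115234 [-0.0026  0.167 ] [[0.0176, 0.1585], [-0.0244, 0.1644], [-0.0225, 0.1748], [0.0197, 0.1693]]
hub [0.0356 0.0731] [0.0356 0.1608] deck edge [-0.0126  0.0022] inner end [-0.0128  0.2251] ends/walls [-0.1002  0.2367] [0.0997 0.2392] [-0.1023  0.1039] [0.0988 0.0225]
```

```bash
python3 -m handwheel '[{"tx":0.001,"ty":-0.017,"tz":0,"ax":0,"ay":0,"az":0,"jaw":-1},{"tx":0.001,"ty":-0.017,"tz":0,"ax":0,"ay":0,"az":0,"jaw":-1},{"tx":0.001,"ty":-0.017,"tz":0,"ax":0,"ay":0,"az":0,"jaw":-1},{"tx":0.001,"ty":-0.017,"tz":0,"ax":0,"ay":0,"az":0,"jaw":-1},{"tx":0,"ty":0,"tz":0.04,"ax":0,"ay":0,"az":0,"jaw":-1},{"tx":0,"ty":0,"tz":0.04,"ax":0,"ay":0,"az":0,"jaw":-1},{"tx":0,"ty":0,"tz":0.035,"ax":0,"ay":0,"az":0,"jaw":-1},{"tx":0,"ty":0,"tz":0.025,"ax":0,"ay":0,"az":0,"jaw":-1},{"tx":0,"ty":0,"tz":0.01,"ax":0,"ay":0,"az":0,"jaw":-1},{"tx":0,"ty":0,"tz":0,"ax":0,"ay":0,"az":0,"jaw":-1}]'
python3 - <<'E'
from h import *
go(-.0055,.047,.056)
E
```

```text
time: 7.75
ee_pos: [0.5445, 0.0175, 0.0834]
tcp_rot: [-180.0, -0.0, 166.1]
wrist_force: [-0.0, 1.4, 0.5]
opening: 0.0
grasp_force: 0.0
box now [-0.0056  0.0458] 0.0834 tool shift [-0.0001  0.0012  0.0274]
```

```bash
python3 -m handwheel '[{"tx":0,"ty":0.001,"tz":0.007,"ax":0,"ay":0,"az":0,"jaw":-1},{"tx":0,"ty":0,"tz":0.007,"ax":0,"ay":0,"az":0,"jaw":-1},{"tx":0,"ty":0,"tz":0.007,"ax":0,"ay":0,"az":0,"jaw":-1},{"tx":0,"ty":0,"tz":0.0065,"ax":0,"ay":0,"az":0,"jaw":-1},{"tx":0,"ty":0.002,"tz":0,"ax":0,"ay":0,"az":0,"jaw":-1},{"tx":0,"ty":0.002,"tz":0,"ax":0,"ay":0,"az":0,"jaw":-1},{"tx":0,"ty":0.002,"tz":0,"ax":0,"ay":0,"az":5,"jaw":-1},{"tx":0,"ty":0.002,"tz":0,"ax":0,"ay":0,"az":0,"jaw":-1},{"tx":0,"ty":0.002,"tz":0,"ax":0,"ay":0,"az":0,"jaw":-1},{"tx":0,"ty":0,"tz":0,"ax":0,"ay":0,"az":0,"jaw":-1}]'
python3 - <<'E'
from h import *
go(-.0055,.056,.056); print(tool()[:3,:2])
E
```

```text
time: 9.0
ee_pos: [0.5477, 0.0285, 0.0559]
tcp_rot: [-180.0, 0.0, 161.2]
wrist_force: [-0.6, -1.0, 0.9]
opening: -0.0001
grasp_force: 0.7
box now [-0.0051  0.0573] 0.0559 tool shift [ 0.0003 -0.0013 -0.0001]
[[-9.46533834e-01  3.22604532e-01]
 [ 3.22604459e-01  9.46533785e-01]
 [-2.55072544e-04 -3.30842182e-04]]
```

```bash
python3 -m handwheel '[{"tx":0.0022,"ty":0.006,"tz":0,"ax":0,"ay":0,"az":8,"jaw":-1},{"tx":0.0022,"ty":0.006,"tz":0,"ax":0,"ay":0,"az":8,"jaw":-1},{"tx":0.0022,"ty":0.006,"tz":0,"ax":0,"ay":0,"az":8,"jaw":-1},{"tx":0.0022,"ty":0.006,"tz":0,"ax":0,"ay":0,"az":8,"jaw":-1},{"tx":0.0022,"ty":0.006,"tz":0,"ax":0,"ay":0,"az":8,"jaw":-1},{"tx":0.0022,"ty":0.006,"tz":0,"ax":0,"ay":0,"az":8,"jaw":-1},{"tx":0.0022,"ty":0.006,"tz":0,"ax":0,"ay":0,"az":8,"jaw":-1},{"tx":0.0022,"ty":0.006,"tz":0,"ax":0,"ay":0,"az":8,"jaw":-1},{"tx":0.0022,"ty":0.006,"tz":0,"ax":0,"ay":0,"az":8,"jaw":-1},{"tx":0.0022,"ty":0.006,"tz":0,"ax":0,"ay":0,"az":8,"jaw":-1}]'
python3 - <<'E'
from h import *
go(.019,.1145,.056)
E
```

```text
time: 10.25
ee_pos: [0.5804, 0.0769, 0.0557]
tcp_rot: [-179.9, 0.0, 80.9]
wrist_force: [-7.6, -0.8, 2.7]
opening: -0.0003
grasp_force: 2.9
box now [0.0151 0.1121] 0.0557 tool shift [ 0.0021  0.0041 -0.0003]
```

```bash
python3 -m handwheel '[{"tx":0.001,"ty":0.002,"tz":0,"ax":0,"ay":0,"az":4,"jaw":-1},{"tx":0,"ty":0.001,"tz":0,"ax":0,"ay":0,"az":1,"jaw":-1},{"tx":0,"ty":0.001,"tz":0,"ax":0,"ay":0,"az":0,"jaw":-1},{"tx":0,"ty":0.001,"tz":0,"ax":0,"ay":0,"az":0,"jaw":-1},{"tx":0,"ty":0.001,"tz":0,"ax":0,"ay":0,"az":0,"jaw":-1},{"tx":0,"ty":0.0005,"tz":0,"ax":0,"ay":0,"az":0,"jaw":-1},{"tx":0,"ty":0.0005,"tz":0,"ax":0,"ay":0,"az":0,"jaw":-1},{"tx":0,"ty":0,"tz":0,"ax":0,"ay":0,"az":0,"jaw":-1},{"tx":0,"ty":0,"tz":0,"ax":0,"ay":0,"az":0,"jaw":-1},{"tx":0,"ty":0,"tz":0,"ax":0,"ay":0,"az":0,"jaw":-1}]'
python3 - <<'E'
from h import *
go(.019,.1145,.056)
E
```

```text
time: 11.5
ee_pos: [0.5873, 0.0773, 0.0558]
tcp_rot: [-179.9, -0.1, 76.3]
wrist_force: [-6.8, 5.6, 2.8]
opening: -0.0002
grasp_force: 4.3
box now [0.0217 0.1141] 0.0558 tool shift [ 0.0004 -0.0027 -0.0002]
```

```bash
python3 -m handwheel '[{"tx":0,"ty":0.0005,"tz":0,"ax":0,"ay":0,"az":0,"jaw":-1},{"tx":0,"ty":0.0005,"tz":0,"ax":0,"ay":0,"az":0,"jaw":-1},{"tx":0,"ty":0.0005,"tz":0,"ax":0,"ay":0,"az":0,"jaw":-1},{"tx":0,"ty":0.0005,"tz":0,"ax":0,"ay":0,"az":0,"jaw":-1},{"tx":0,"ty":0.0005,"tz":0,"ax":0,"ay":0,"az":0,"jaw":-1},{"tx":0,"ty":0.0005,"tz":0,"ax":0,"ay":0,"az":0,"jaw":-1},{"tx":0,"ty":0,"tz":0,"ax":0,"ay":0,"az":0,"jaw":-1},{"tx":0,"ty":0,"tz":0,"ax":0,"ay":0,"az":0,"jaw":-1},{"tx":0,"ty":0,"tz":0,"ax":0,"ay":0,"az":0,"jaw":-1},{"tx":0,"ty":0,"tz":0,"ax":0,"ay":0,"az":0,"jaw":-1}]'
python3 - <<'E'
from h import *
go(.019,.1145,.056)
E
```

```text
time: 12.75
ee_pos: [0.588, 0.0772, 0.0556]
tcp_rot: [-179.6, -0.1, 76.3]
wrist_force: [-17.9, 8.7, 8.8]
opening: 0.0001
grasp_force: 11.1
box now [0.0224 0.1142] 0.0556 tool shift [ 0.0003 -0.0034 -0.0004]
```

At 20 N with almost no motion, the lever is on its stop. I'll back off and check.

```bash
python3 -m handwheel '[{"tx":0,"ty":-0.003,"tz":0,"ax":0,"ay":0,"az":0,"jaw":-1},{"tx":0,"ty":-0.006,"tz":0,"ax":0,"ay":0,"az":0,"jaw":-1},{"tx":0,"ty":-0.006,"tz":0,"ax":0,"ay":0,"az":0,"jaw":-1},{"tx":0,"ty":0,"tz":-0.01,"ax":0,"ay":0,"az":0,"jaw":-1},{"tx":0,"ty":0,"tz":-0.03,"ax":0,"ay":0,"az":0,"jaw":-1},{"tx":0,"ty":0,"tz":-0.04,"ax":0,"ay":0,"az":0,"jaw":-1},{"tx":0,"ty":0,"tz":-0.04,"ax":0,"ay":0,"az":0,"jaw":-1},{"tx":0,"ty":0,"tz":-0.04,"ax":0,"ay":0,"az":0,"jaw":-1},{"tx":0,"ty":0,"tz":-0.03,"ax":0,"ay":0,"az":0,"jaw":-1},{"tx":0,"ty":0,"tz":0,"ax":0,"ay":0,"az":0,"jaw":-1}]'
python3 - <<'E'
from h import *
T=tool();c=optics.camera("wrist"); save(c,"pics/w4.png"); c["T"]=T@np.array(c["mount"]); np.save("w4.npy",c,allow_pickle=True)
h=cv2.cvtColor(c["color"],cv2.COLOR_RGB2HSV)
for n,lo,hi in(("red",(0,200,100),(4,255,255)),("blue",(108,200,60),(125,255,255))):
    m=cv2.inRange(h,lo,hi); k=max(cv2.findContours(m,0,2)[0],key=cv2.contourArea); r=cv2.minAreaRect(k)
    print(n,r,[box(onz(c,p,.064,c["T"])).round(4).tolist() for p in cv2.boxPoints(r)])
E
```

```text
time: 14.0
ee_pos: [0.5775, 0.0793, 0.2492]
tcp_rot: [179.7, -0.1, 76.1]
wrist_force: [-0.1, 0.1, -0.5]
opening: 0.0
grasp_force: 0.0
red ((342.1015625, 173.54708862304688), (9.231302261352539, 39.1301383972168), 1.6846843957901) [[0.0347, 0.0941], [0.035, 0.1347], [0.0442, 0.1344], [0.0442, 0.0938]]
blue ((306.3236999511719, 122.39594268798828), (28.130578994750977, 6.918601989746094), 8.746162414550781) [[-0.0101, 0.164], [-0.009, 0.1704], [0.0177, 0.1664], [0.0167, 0.1599]]
```

View pics/w4.png

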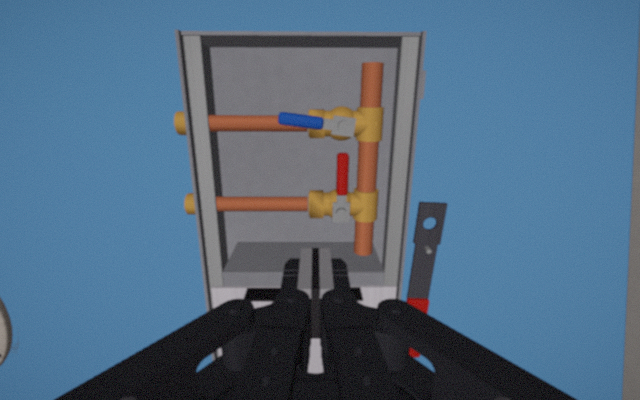

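The red lever lies along box +y, from (342,152) to (342,195), within half a degree of square. Blue is unchanged at about (300,120). A strip of deck shows between the cover and the compartment at rows 272-288, so the cover is clear.

```bash
python3 -c "
from workcell import workorder
print(workorder.job_done())"
```

```text
the job is handed in; nothing more can be done
None
```

The job is handed in: the cover is pushed back clear of the valve compartment, the red valve is fully shut against its stop, and the blue lever and the surrounding items were not touched.

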